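# Press a shelf label holder home behind the lip and keep it there

## Task

The low equipment riser on the worktop has three label places along its front, and one is empty. Take the loose grey label holder, set it upright on the narrow ledge in front of that empty place with its foot towards the riser, then push it straight back so that the foot slides under the lip and the holder bears flush against the lip, pressing in the sprung strip. Finish while you are still pressing it home and do not let go (the spring would push it out again); leave the other things on the worktop and on the riser where they are.

Things in the scene. Friction and masses are not known exactly. Their poses are not given: they have to be found in the camera images.
- label_holder: Loose grey L-shaped label holder, 0.06 kg: upright plate 8 mm thick (x), 70 wide (y), 50 high (z), blank white card on its -x side; at its bottom a flat foot 5 mm thick, 70 wide, reaching 38 mm to +x from the plate (end at x = +42 mm). It stands on its foot on the worktop. Origin: middle of the plate's underside; +x the way the foot points, z up.
- riser: Fixed low shelf stand, white board and aluminium, 256 mm wide (y), board 150 deep, its top 110 mm high. Front faces -x: three label places with middles at y = -84, 0, +84 mm; two are filled with identical fixed holders, which one is empty varies. Front face of the lip (the board's turned-down front edge) at x = -75 mm. Origin: centre of its underside.
- ledge (a point): Middle of the front edge of the riser's narrow ledge, on its top (80 mm above the worktop). The ledge sticks out 56 mm in front of the lip. The lip starts 9 mm above the ledge, so the foot fits below it; free for 45 mm behind. Ribs 3 mm thick, 8 mm high, reaching 46 mm forward from the lip, part the places: 81 mm clear width each.
- bay_clip: The empty place. Origin: on the ledge's top, in the plane of the lip's front face, mid-place; +x straight back into the riser (push direction), y along the lip, z up. Only here shows a steel strip 56 mm wide, 10 high, its middle 19.5 mm above the ledge, 6 mm out of the lip. Holder fully home: its origin at x = -4 mm, y = z = 0 here, axes parallel (plate flush on lip).
- foot_end (a point): Middle of the free end edge of the label holder's foot, on its underside, 42 mm to +x from the holder's origin. When the holder is home this end is 38 mm behind the lip's front face.
- clip_strip (a joint): How far the sprung strip of the empty place is pressed in, in m: 0 standing out, about 0.006 when the holder is fully home against the lip. It resists with about 1.5 N at first and 4.5 N when pressed in 6 mm, where the plate meets the rigid lip; released, it pushes the holder out again.
- white_box: Bystander: flat white carton 90 x 125 x 27 mm, loose on top of the riser's board. Origin: centre of its underside.
- reader: Bystander: small black code reader 37 x 62 x 30 mm, loose on top of the riser's board. Origin: centre of its underside.
- tray_2: Bystander: shallow white tray 78 x 138 x 30 mm, loose on the worktop in front of the riser. Origin: centre of its underside.
- teal_box: Bystander: printed carton 95 x 125 x 48 mm, loose on the worktop at the left, in front of a fixed white analyser 334 mm high that stands left of y = 0.43 m and beyond x = 0.47 m (keep the arm clear of it). Origin: centre of its underside.
Things that resemble listed ones, but are neither listed nor needed, are in the scene too. Leave any blue or purple look-alike of the label_holder alone.

How it is judged:
By the outcome, as a careful person would: the job done as asked, in the order asked, and still so for the second after the job is handed in, while the arm keeps its last pose, push and grip.
It also fails if it takes over 58 s, if anything falls off the work surface, if the arm or the gripper's body presses on something with over 40 N, if the wrist force passes 120 N, or if a joint passes its speed limit or range.

## Robot

A 6-joint arm with a two-finger parallel gripper is mounted at the origin on a cart in front of the work surface, level with it; the furniture and walls round the work are solid. World frame = base frame: x ahead of the robot, y to its left, z up, the work surface at z = 0. Lengths are in m, angles in rad, forces in N, time in s.
With the tool pointing down it reaches from about 0.35 to 0.875 m from the base axis. Payload 4.2 kg.
Tool frame: the origin (TCP) lies midway between the tips of the shut fingers; the grasp point (between the pads) lies 19 mm behind it; z points along the fingers, x is the direction in which the jaws open and shut, and the axes are right-handed (so a half turn about z gives the same grasp; the last joint's range is limited). The gripper opens to 85 mm and grips with 20 to 120 N. Pads are 22 mm wide; open, the fingers measure 114 mm over their backs; the gripper's body (76 mm by 85 mm) begins 54 mm behind the grasp point. The pads swing forward as they close: fully open they stand 13 mm farther back than shut.
Start: joints at [1.382, 0.385, 0.008, 0, -1.194, -0.259], TCP at [0.271, 0.563, 0.231] pointing down, gripper open.
Joint ranges: [-3.14, 3.14], [-1.21, 2.06], [-1.07, 1.41], [-3.16, 2.05], [-2.99, -0.16], [-3.1, 3.1]. Speed limits (rad/s): [2.79, 2.79, 3.14, 3.14, 3.14, 3.14].

## Interface

Orientations are given as a rotation vector (axis times angle).
In Python, from rig import r gives the robot as it stands.
- The arm moves only by the shell command python3 -m jog 'ROWS'. ROWS is JSON, a list of rows, each a list of 7 numbers: the turn, a rotation vector about the tool's x, y, z in rad, then the shift along the tool's x, y, z in mm, then the opening, from 0 (shut) to 1 (fully open). A call has 1 to 5 rows; each row shifts and turns the commanded pose from where the row before left it, along the tool's axes as they then stand; what a row does not reach is not made up. A row lasts 1/12 s, in which the tool goes at most 41.7 mm and 7.16 degrees, less where a joint would pass 70% of its speed; a pose out of reach is approached as far as the arm can. A call is refused whole if a number of a shift passes 41.7 or a number of a turn 0.125, either way. A call with a gripper value outside its range is refused whole. The fingers move at their own pace and stop on an object; the grip force is fixed at half the most. Time passes only in rows, so rows that do not move let the fingers close. It gives the time, the measured TCP pose, the force and the opening at its end, in the units of the state.
- r.get_obs(): the state, without advancing time (a new reading comes with each control period).
- r.camera(name): name is "scene" or "top" or "wrist"; returns a dict with "img" (420x560x3 uint8, blue, green, red), "mtx" (3x3 intrinsics, pixels), "position" and "attitude" of the camera in the world; the wrist camera has in their place "mount" (4x4, takes a point from camera to tool coordinates, whose origin is the TCP and whose axes are the tool frame's). Camera axes: x right, y up, looking along -z (the intrinsics and any distortion apply to the point x, -y, -z); pixel columns grow to the right and rows downward; lengths in m; the calibration is good to about 2 mm. A picture is of the moment at which its call begins: read the wrist's pose just before it. There is no depth.
- r.hand_in(): hands the job in, once; it reports no verdict.
Trained networks look in the newest picture that a camera, given by its name, has taken for a name from the list of things; names that differ only in an ending like _2 or _b are one class to them, and where a whole thing is asked for, a point or a joint stands for the part that bears it (a point fixed in the world has none). Each returns a list of dicts, best first, with "score" (0 to 1); they miss things now and then, are a little off and sometimes report something else, mostly with a low value. They report only what shows in the picture. A call takes as long as a camera call. They do not tell look-alikes from the thing itself.
- r.look_for(camera, target): "location" ([row, column] in pixels, amid what is visible of it).
- r.silhouettes(camera, target): "region" (420x560 bool, what is visible of it) and "location" ([row, column] in pixels, amid what is visible of it).
- r.mark_of(camera, target): "location" ([row, column] in pixels: a listed point, or the origin of a listed thing).
The state is a dict: "t": time; "joint_positions": joint angles; "joint_velocities": joint speeds; "joint_torque": joint torques, N m; "tool_pos": TCP position; "tool_rot": TCP orientation; "contact_force": force on the tool from outside, world axes, zero at the start; "ft_torque": the same for the moment, N m; "finger_gap": finger opening in m.
Only numpy, scipy, OpenCV 4.12 (cv2) and the standard library are available. Lean on these libraries where they do the work, as an engineer would, in place of code of your own. Each camera call takes 0.05 s, during which the arm holds its last target.

## Working session

There is one attempt and no reset: what is moved stays moved. The work goes in short steps, Python scripts to look and compute and a shell command to move; the robot and the scene stay as the last step left them, time stands still between calls to the robot, and variables do not carry over. Pictures are saved under pics/ and viewed, and the job is handed in when it is done.

```bash
ls; mkdir -p pics; python3 - <<'E'
from rig import r
import cv2,json
o=r.get_obs(); print({k:(v if not hasattr(v,'round') else v) for k,v in o.items()})
for n in ["scene","top","wrist"]:
    c=r.camera(n); cv2.imwrite(f"pics/{n}0.png",c["img"])
    print(n,{k:v for k,v in c.items() if k!="img"})
E
```

```text
pics
{'t': 0.0, 'joint_positions': array([ 1.38156183e+00,  3.85559700e-01,  6.58983402e-03, -5.22414539e-04,
       -1.19401906e+00, -2.58582942e-01]), 'joint_velocities': array([-0.00024181,  0.00051619, -0.00029781, -0.00080279, -0.0021211 ,
        0.00083972]), 'joint_torque': array([ 5.09141246e-04, -3.92291522e+01,  1.88400578e+01,  4.18611825e+00,
       -4.69834442e-03, -5.88027802e-06]), 'tool_pos': array([0.27035321, 0.56282637, 0.23020215]), 'tool_rot': array([ 1.67149141e+00, -2.65783589e+00,  1.99685622e-03]), 'contact_force': array([0.08725792, 0.53736337, 0.7451827 ]), 'ft_torque': array([-0.03461378, -0.0114189 ,  0.02881878]), 'finger_gap': 0.08558589218164489}
scene {'mtx': array([[546.99406549,   0.        , 274.55854363],
       [  0.        , 546.99406549, 208.77255715],
       [  0.        ,   0.        ,   1.        ]]), 'position': array([-0.83439842,  0.85885196,  0.98831697]), 'attitude': array([ 0.62582622, -1.16144563, -1.91693579])}
top {'mtx': array([[421.53182185,   0.        , 271.87604832],
       [  0.        , 421.53182185, 211.3801689 ],
       [  0.        ,   0.        ,   1.        ]]), 'position': array([ 0.43806078, -0.10519784,  1.40101933]), 'attitude': array([ 0.09110568, -0.04787388, -1.57648796])}
wrist {'mtx': array([[317.64433855,   0.        , 284.41532441],
       [  0.        , 317.64433855, 215.47679245],
       [  0.        ,   0.        ,   1.        ]]), 'mount': array([[ 9.99999489e-01, -2.33075283e-04, -9.84137907e-04,
        -9.21748697e-05],
       [-5.38545746e-04, -9.46366073e-01, -3.23095908e-01,
        -8.45371783e-02],
       [-8.56049057e-04,  3.23096272e-01, -9.46365715e-01,
        -1.43231998e-01],
       [ 0.00000000e+00,  0.00000000e+00,  0.00000000e+00,
         1.00000000e+00]])}
```

View pics/scene0.png

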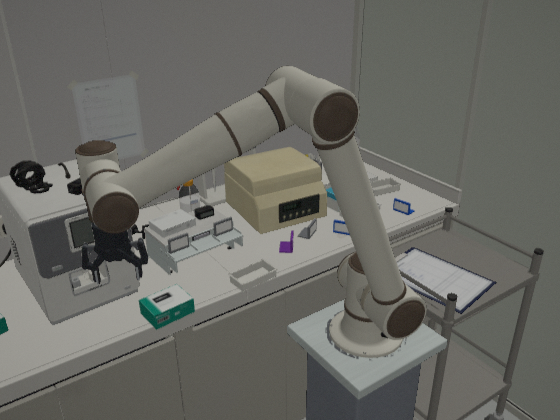

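View pics/top0.png

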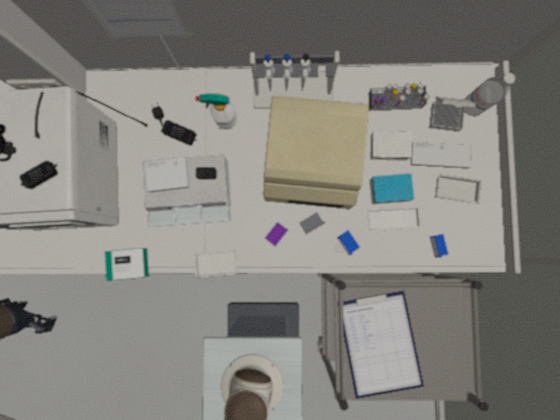

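View pics/wrist0.png

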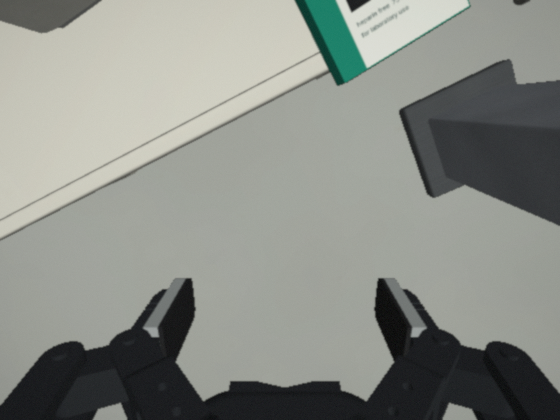

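```bash
cat > h.py <<'E'
import numpy as np,cv2
from scipy.spatial.transform import Rotation as R
from rig import r
def campose(c,o=None):
    if 'mount' in c:
        T=np.eye(4);T[:3,:3]=R.from_rotvec(o['tool_rot']).as_matrix();T[:3,3]=o['tool_pos'];T=T@c['mount'];return T
    T=np.eye(4);T[:3,:3]=R.from_rotvec(c['attitude']).as_matrix();T[:3,3]=c['position'];return T
def ray(c,T,rc):
    K=c['mtx'];d=np.array([(rc[1]-K[0,2])/K[0,0],-(rc[0]-K[1,2])/K[1,1],-1]);return T[:3,3],T[:3,:3]@d
def onz(c,T,rc,z):
    p,d=ray(c,T,rc);return p+d*(z-p[2])/d[2]
def proj(c,T,P):
    P=np.atleast_2d(P);q=(P-T[:3,3])@T[:3,:3];K=c['mtx'];return np.c_[K[1,2]-K[1,1]*q[:,1]/-q[:,2]*1.0,K[0,2]+K[0,0]*q[:,0]/-q[:,2]]
def tri(rays):
    A=np.zeros((3,3));b=np.zeros(3)
    for p,d in rays:
        d=d/np.linalg.norm(d);M=np.eye(3)-np.outer(d,d);A+=M;b+=M@p
    return np.linalg.solve(A,b)
E
python3 - <<'E'
from h import *
o=r.get_obs()
cs={}
for n in ["scene","top"]:
    c=r.camera(n);T=campose(c);cs[n]=(c,T)
    for t in ["label_holder","foot_end","bay_clip","ledge","riser","clip_strip"]:
        for m in r.mark_of(n,t)[:4]:
            l=m['location'];print(n,t,round(m['score'],2),np.round(l,1),[np.round(onz(c,T,l,z)[:2],3) for z in (0,.08)])
s=cs['scene'][0]['img'];cv2.imwrite('pics/s1.png',cv2.resize(s[190:300,120:270],None,fx=5,fy=5,interpolation=2))
cv2.imwrite('pics/s2.png',cv2.resize(s[190:270,230:390],None,fx=5,fy=5,interpolation=2))
s=cs['top'][0]['img'];cv2.imwrite('pics/t1.png',cv2.resize(s[140:290,130:360],None,fx=3.4,fy=3.4,interpolation=2))
E
```

```text
scene label_holder 0.74 [233.  311.6] [array([ 0.519, -0.216]), array([ 0.409, -0.129])]
scene label_holder 0.62 [229.3 341.8] [array([ 0.476, -0.323]), array([ 0.37 , -0.227])]
scene label_holder 0.49 [248.6 290. ] [array([ 0.476, -0.089]), array([ 0.37 , -0.012])]
scene foot_end 0.57 [229.7 347.3] [array([ 0.462, -0.337]), array([ 0.357, -0.241])]
scene foot_end 0.5 [245.7 277.5] [array([ 0.517, -0.065]), array([0.408, 0.01 ])]
scene foot_end 0.48 [230.4 302.4] [array([ 0.553, -0.2  ]), array([ 0.441, -0.115])]
scene foot_end 0.47 [208.2 406.9] [array([ 0.457, -0.641]), array([ 0.352, -0.52 ])]
scene bay_clip 0.45 [239. 199.] [array([0.717, 0.138]), array([0.592, 0.196])]
scene ledge 0.74 [247.  209.5] [array([0.647, 0.133]), array([0.527, 0.192])]
scene ledge 0.65 [225.1 170.2] [array([0.872, 0.178]), array([0.734, 0.234])]
scene riser 0.7 [251.1 189. ] [array([0.664, 0.204]), array([0.542, 0.257])]Traceback (most recent call last):
  File "<stdin>", line 7, in <module>
ValueError: it knows: bay_clip, foot_end, label_holder, ledge, reader, riser, teal_box, tray, white_box
```

```bash
python3 - <<'E'
from h import *
o=r.get_obs()
cs={}
for n in ["scene","top"]:
    c=r.camera(n);T=campose(c);cs[n]=(c,T)
    if n=="top":
      for t in ["label_holder","foot_end","bay_clip","ledge","riser"]:
        for m in r.mark_of(n,t)[:4]:
            l=m['location'];print(n,t,round(m['score'],2),np.round(l,1),[np.round(onz(c,T,l,z)[:2],3) for z in (0,.08)])
s=cs['scene'][0]['img'];cv2.imwrite('pics/s1.png',cv2.resize(s[190:300,120:270],None,fx=5,fy=5,interpolation=2))
cv2.imwrite('pics/s2.png',cv2.resize(s[190:270,230:390],None,fx=5,fy=5,interpolation=2))
s=cs['top'][0]['img'];cv2.imwrite('pics/t1.png',cv2.resize(s[140:290,130:360],None,fx=3.4,fy=3.4,interpolation=2))
E
```

```text
top label_holder 0.75 [247.3 342.2] [array([ 0.442, -0.298]), array([ 0.441, -0.287])]
top label_holder 0.64 [227.1 313.6] [array([ 0.509, -0.205]), array([ 0.505, -0.199])]
top label_holder 0.58 [239.7 284.7] [array([ 0.468, -0.109]), array([ 0.466, -0.109])]
top label_holder 0.56 [248.9 433.5] [array([ 0.435, -0.596]), array([ 0.435, -0.568])]
top foot_end 0.86 [244.2 448.3] [array([ 0.45 , -0.645]), array([ 0.449, -0.614])]
top foot_end 0.82 [219.7 305. ] [array([ 0.534, -0.177]), array([ 0.528, -0.173])]
top foot_end 0.67 [239.4 356.6] [array([ 0.467, -0.346]), array([ 0.466, -0.332])]
top foot_end 0.56 [231.1 269.5] [array([ 0.497, -0.059]), array([ 0.493, -0.061])]
top bay_clip 0.49 [206.3 191.1] [array([0.582, 0.204]), array([0.574, 0.187])]
top ledge 0.89 [224.6 189.3] [array([0.52, 0.21]), array([0.516, 0.192])]
top ledge 0.29 [226.2 312.7] [array([ 0.512, -0.202]), array([ 0.508, -0.197])]
top riser 0.61 [188.  190.9] [array([0.644, 0.206]), array([0.632, 0.188])]
```

View pics/s1.png

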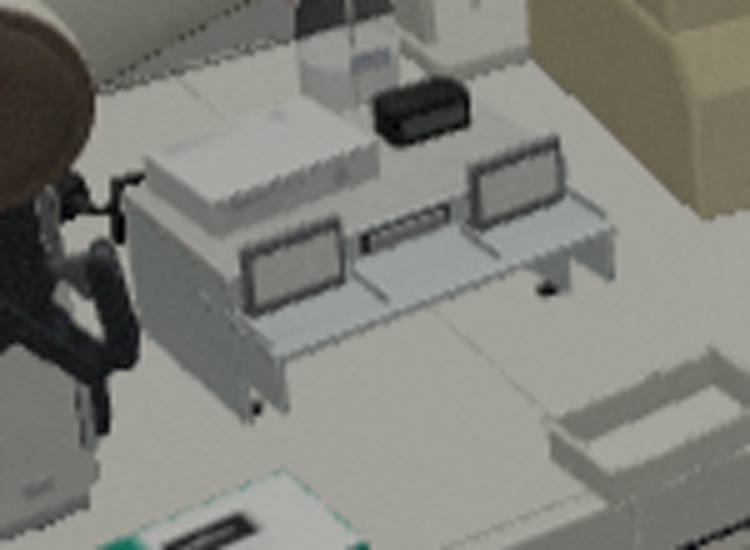

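View pics/s2.png

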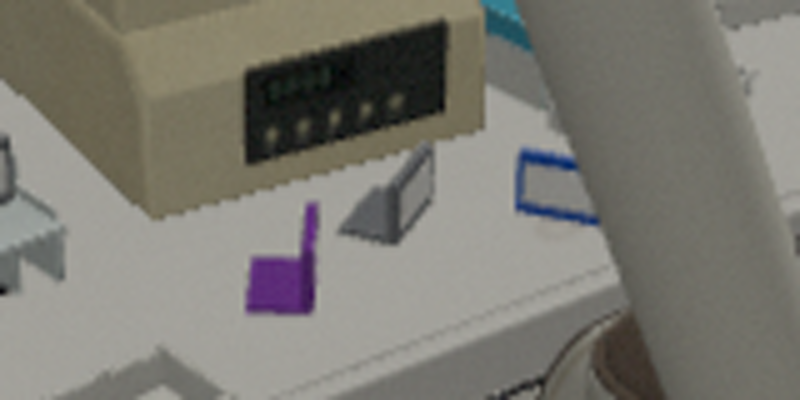

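View pics/t1.png

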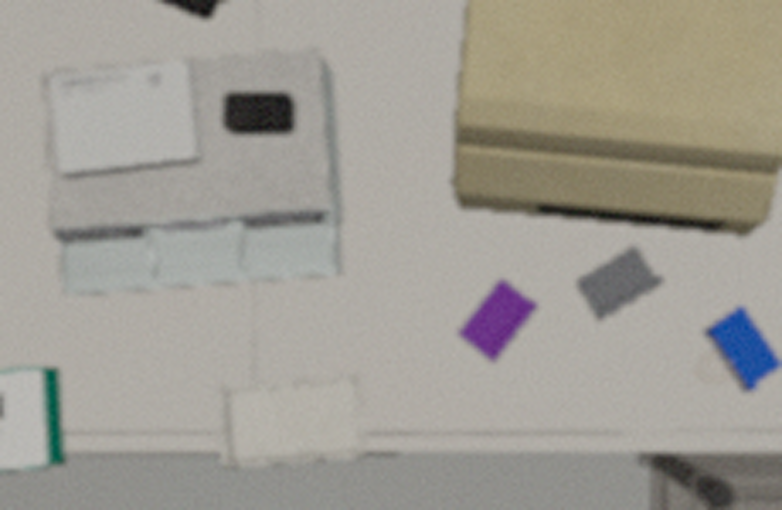

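```bash
cat >> h.py <<'E'
def state():
    o=r.get_obs();M=R.from_rotvec(o['tool_rot']).as_matrix();return o,M
def goal(pos,yawx):
    """target tool down, tool x at world yaw (deg). prints tool-frame remaining turn & shift (if turn done first)"""
    o,M=state();a=np.radians(yawx);X=np.array([np.cos(a),np.sin(a),0]);Z=np.array([0,0,-1.]);G=np.c_[X,np.cross(Z,X),Z]
    rv=R.from_matrix(M.T@G).as_rotvec();d=(np.array(pos)-o['tool_pos'])*1000
    print('t',round(o['t'],2),'turn(tool)',rv.round(4),'shift now-axes',(M.T@d).round(1),'shift goal-axes',(G.T@d).round(1));
E
python3 - <<'E'
from h import *
o,M=state();print(M.round(3));goal([0.42,0.19,0.25],-5);goal([0.42,0.19,0.25],175);goal([0.42,0.19,0.25],85);
E
```

```text
[[-0.433 -0.901 -0.   ]
 [-0.901  0.433  0.   ]
 [-0.     0.    -1.   ]]
t 0.8 turn(tool) [-0.0000e+00  1.0000e-04 -1.9313e+00] shift now-axes [ 271.9 -296.4  -18.7] shift goal-axes [181.4 358.9 -18.7]
t 0.8 turn(tool) [1.0000e-04 0.0000e+00 1.2103e+00] shift now-axes [ 271.9 -296.4  -18.7] shift goal-axes [-181.4 -358.9  -18.7]
t 0.8 turn(tool) [ 1.0000e-04 -0.0000e+00  2.7811e+00] shift now-axes [ 271.9 -296.4  -18.7] shift goal-axes [-358.9  181.4  -18.7]
```

```bash
python3 -m jog '[[0,0,0,25.5,-37.5,-2,1],[0,0,0,25.5,-37.5,-2,1],[0,0,0,25.5,-37.5,-2,1],[0,0,0,25.5,-37.5,-2,1],[0,0,0,25.5,-37.5,-2,1]]'; python3 -m jog '[[0,0,0,25.5,-37.5,-2,1],[0,0,0,25.5,-37.5,-2,1],[0,0,0,25.5,-37.5,-2,1],[0,0,0,25.5,-37.5,-2,1],[0,0,0,25.5,-37.5,-2,1]]'; python3 -m jog '[[0,0,0.121,0,0,0,1],[0,0,0.121,0,0,0,1],[0,0,0.121,0,0,0,1],[0,0,0.121,0,0,0,1],[0,0,0.121,0,0,0,1]]';  python3 -m jog '[[0,0,0.121,0,0,0,1],[0,0,0.121,0,0,0,1],[0,0,0.121,0,0,0,1],[0,0,0.121,0,0,0,1],[0,0,0.121,0,0,0,1]]'
```

```text
t: 1.22
tool_pos: [0.3756, 0.3817, 0.2408]
tool_rot: [-1.674, 2.658, 0.0]
contact_force: [1.3, 0.8, -0.1]
finger_gap: 0.0854
t: 1.63
tool_pos: [0.4801, 0.2015, 0.2502]
tool_rot: [-1.673, 2.658, 0.0]
contact_force: [1.0, 0.3, 0.3]
finger_gap: 0.0854
t: 2.05
tool_pos: [0.4796, 0.2031, 0.2498]
tool_rot: [-0.795, 3.039, 0.0]
contact_force: [-0.5, 0.3, 0.1]
finger_gap: 0.0858
t: 2.47
tool_pos: [0.4795, 0.2033, 0.2498]
tool_rot: [0.146, 3.138, 0.0]
contact_force: [-0.3, -0.1, 0.4]
finger_gap: 0.0856
```

```bash
cat > pic.py <<'E'
import sys,pickle
from h import *
n=sys.argv[1]
o=r.get_obs();c=r.camera('wrist');cv2.imwrite(f'pics/{n}.png',c['img']);pickle.dump((o,c),open(f'{n}.pkl','wb'))
for t in sys.argv[2:]:
    for m in r.mark_of('wrist',t)[:3]: print(t,round(m['score'],2),np.round(m['location'],1),[onz(c,campose(c,o),m['location'],z)[:2].round(4) for z in(0,.08)])
E
python3 pic.py w1 bay_clip ledge
python3 -m jog '[[0,0,0,-10,-40,0,1],[0,0,0,-10,-40,0,1],[0,0,0,0,0,0,1]]'
python3 pic.py w2 bay_clip ledge
```

```text
bay_clip 0.83 [196.8 191.6] [array([0.6014, 0.2172]), array([0.5752, 0.1974])]
ledge 0.81 [188.5 244.4] [array([0.5326, 0.2126]), array([0.5204, 0.1937])]
t: 2.87
tool_pos: [0.4923, 0.1175, 0.2497]
tool_rot: [-0.139, -3.138, 0.002]
contact_force: [-0.7, -0.2, -0.5]
finger_gap: 0.0852
bay_clip 0.72 [270.1 214.7] [array([0.601 , 0.2384]), array([0.5776, 0.1968])]
ledge 0.63 [264.8 265.9] [array([0.5293, 0.2365]), array([0.5206, 0.1953])]
```

View pics/w1.png

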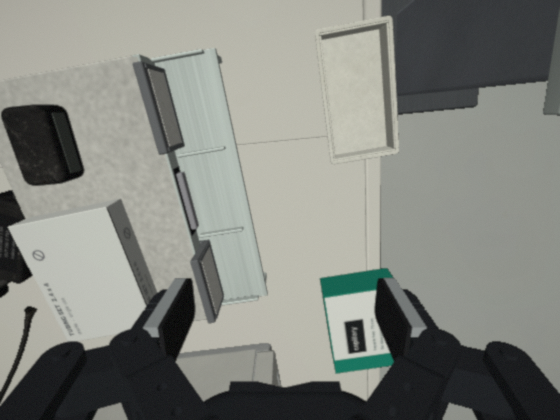

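View pics/w2.png

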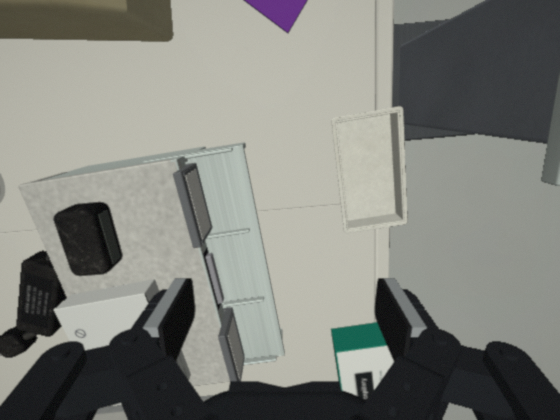

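```bash
python3 - <<'E'
from h import *
import pickle
v=[pickle.load(open(f'{n}.pkl','rb')) for n in('w1','w2')]
for n in('w1','w2'):
    i=cv2.imread(f'pics/{n}.png'); a=(40,120) if n=='w1' else (130,140)
    cv2.imwrite(f'pics/{n}z.png',cv2.resize(i[a[0]:a[0]+270,a[1]:a[1]+160],None,fx=2.2*1.0,fy=2.2,interpolation=2))
def t(*px): return tri([ray(c,campose(c,o),p) for (o,c),p in zip(v,px)])
P=dict(cR=((50,217),(145,244)),ribR=((149,225),(231,249)),ribL=((229,243),(299,264)),cL=((295,267),(356,283)),ledge=((188.5,244.4),(264.8,265.9)),bay=((196.8,191.6),(270.1,214.7)))
for k,p in P.items(): print(k,t(*p).round(4))
E
```

```text
cR [0.5289 0.0656 0.0732]
ribR [0.5333 0.1525 0.0841]
ribL [0.5268 0.2353 0.0848]
cL [0.5118 0.3177 0.0832]
ledge [0.5198 0.1925 0.0854]
bay [0.5777 0.1986 0.076 ]
```

View pics/w1z.png

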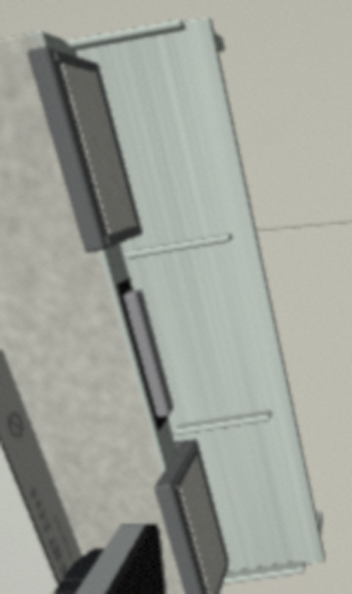

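View pics/w2z.png

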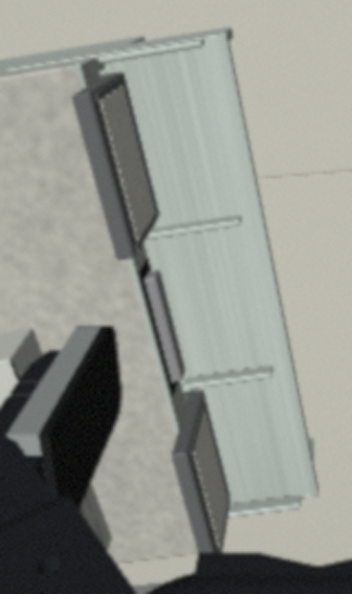

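```bash
cat > riser.py <<'E'
from h import *
import pickle
from scipy.optimize import least_squares
v=[pickle.load(open(f'{n}.pkl','rb')) for n in('w1','w2')]
L=np.array([[-.131,-.128,.08],[-.131,.128,.08],[-.121,-.042,.088],[-.121,.042,.088]])
px=[np.array([[48,215.5],[294.5,266.8],[147.7,225.5],[227.3,243.2]]),np.array([[143.6,244.5],[354,284],[229,249.5],[298.6,263.6]])]
def f(q,full=False):
    W=L@R.from_euler('z',q[2]).as_matrix().T+[q[0],q[1],q[3]]
    return np.concatenate([(proj(c,campose(c,o),W)-p).ravel() for (o,c),p in zip(v,px)])
s=least_squares(f,[.65,.19,-.09,0]);print(s.x.round(4),np.degrees(s.x[2]),s.fun.round(1))
g=lambda q:f([*q,0]);s0=least_squares(g,[.65,.19,-.09]);print(s0.x.round(4),np.degrees(s0.x[2]),s0.fun.round(1))
q=s0.x;c_,s_=np.cos(q[2]),np.sin(q[2]);print('clip origin',q[0]-.075*c_,q[1]-.075*s_)
E
python3 riser.py; python3 -c "
from h import *
goal([.485,-.18,.25],222)"
```

```text
[ 0.6506  0.2006  0.0663 -0.0028] 3.801060153044354 [-0.6  1.1 -0.8  0.3 -0.4 -0.4  1.1 -0.5  0.4 -0.7 -0.6  0.2  0.7  0.
  0.  -0. ]
[0.6502 0.1999 0.0659] 3.7751304132532404 [-2.   0.9  0.1  0.4 -0.8 -0.6  1.5 -0.6  0.  -0.6  0.6  0.4  1.1  0.1
  0.9  0.1]
clip origin 0.5753380173609288 0.19498077735938685
t 3.02 turn(tool) [ 2.000e-04  6.000e-04 -8.194e-01] shift now-axes [-1.840e+01 -3.012e+02 -3.000e-01] shift goal-axes [ 2.075e+02 -2.190e+02 -2.000e-01]
```

```bash
python3 -m jog '[[0,0,-0.05,-2,-37.5,0,1],[0,0,0,-2,-37.5,0,1],[0,0,0,-2,-37.5,0,1],[0,0,0,-2,-37.5,0,1],[0,0,0,-2,-37.5,0,1]]'; python3 -m jog '[[0,0,0,-2,-37.5,0,1],[0,0,0,-2,-37.5,0,1],[0,0,0,-2,-37.5,0,1],[0,0,-0.11,0,0,0,1],[0,0,-0.11,0,0,0,1]]'; python3 -m jog '[[0,0,-0.11,0,0,0,1],[0,0,-0.11,0,0,0,1],[0,0,-0.11,0,0,0,1],[0,0,-0.11,0,0,0,1],[0,0,-0.11,0,0,0,1]]';  python3 pic.py w3 label_holder foot_end
```

```text
t: 3.43
tool_pos: [0.4939, -0.0661, 0.2499]
tool_rot: [0.052, 3.14, 0.0]
contact_force: [0.4, -0.5, -0.1]
finger_gap: 0.0856
t: 3.85
tool_pos: [0.4959, -0.1795, 0.2493]
tool_rot: [0.294, -3.127, -0.0]
contact_force: [-1.1, 0.0, -0.3]
finger_gap: 0.0853
t: 4.27
tool_pos: [0.4962, -0.1773, 0.2496]
tool_rot: [-1.139, 2.928, 0.0]
contact_force: [0.4, 0.1, 0.1]
finger_gap: 0.0851
label_holder 0.67 [129.9 386.5] [array([ 0.446 , -0.3029]), array([ 0.4679, -0.2899])]
label_holder 0.66 [155.1 297.3] [array([ 0.5042, -0.209 ]), array([ 0.5143, -0.2151])]
label_holder 0.61 [228.7 253. ] [array([ 0.4811, -0.0988]), array([ 0.4959, -0.1274])]
foot_end 0.92 [ 90.3 392.1] [array([ 0.4745, -0.3367]), array([ 0.4906, -0.3169])]
foot_end 0.89 [238.2 224. ] [array([ 0.5008, -0.0622]), array([ 0.5116, -0.0983])]
foot_end 0.82 [147.1 258.5] [array([ 0.5456, -0.1841]), array([ 0.5472, -0.1953])]
```

View pics/w3.png

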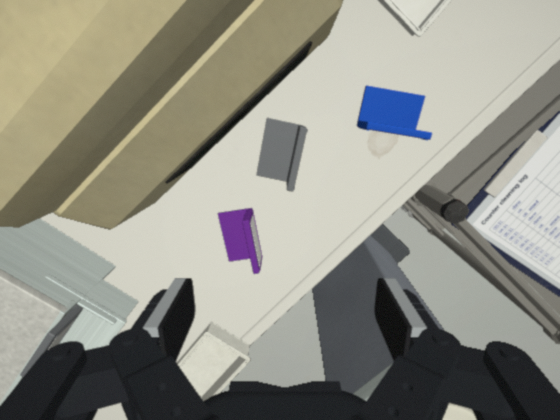

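```bash
cat > hold.py <<'E'
from h import *
import pickle,sys
o,c=pickle.load(open('w3.pkl','rb'));i=cv2.imread('pics/w3.png')
cv2.imwrite('pics/w3z.png',cv2.resize(i[105:205,235:335],None,fx=6,fy=6,interpolation=2))
s=r.camera('scene');T=campose(s)
print('machine base corners',onz(s,T,(233,261),0)[:2],onz(s,T,(216,327),0)[:2])
print('w3 front edges z.0',[onz(c,campose(c,o),p,0)[:2].round(3) for p in((183,165),(42,312))])
E
python3 hold.py
```

```text
machine base corners [ 0.6250211  -0.06640276] [ 0.58812658 -0.34469468]
w3 front edges z.0 [array([ 0.603, -0.071]), array([ 0.577, -0.31 ])]
```

View pics/w3z.png

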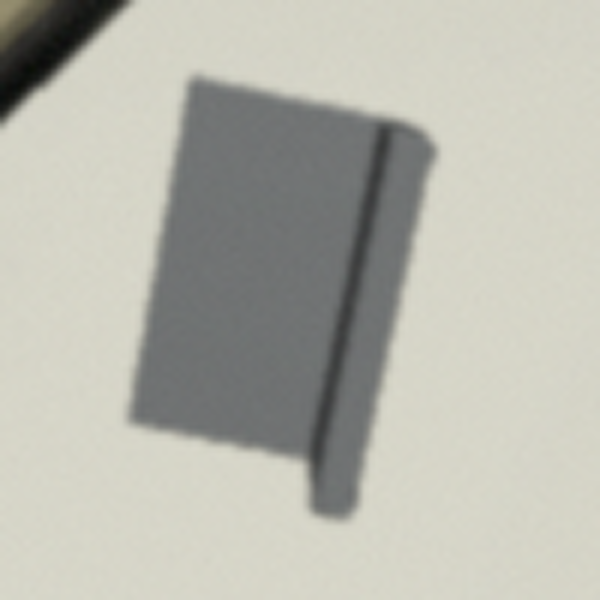

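```bash
cat >> hold.py <<'E'
from scipy.optimize import least_squares
L=np.array([[.042,-.035,.005],[.042,.035,.005],[-.004,.033,.05],[.004,.033,.05],[-.004,-.033,.05],[.004,-.033,.05]])
px=np.array([[118,266.7],[175,256.8],[190.3,294.4],[190,287],[130.5,307],[127,300]])
T3=campose(c,o)
def f(q): return (proj(c,T3,L@R.from_euler('z',q[2]).as_matrix().T+[q[0],q[1],q[3] if len(q)>3 else 0])-px).ravel()
for q0 in ([.505,-.205,.7],[.505,-.205,.7,0]):
    s=least_squares(f,q0,loss='soft_l1');print(s.x.round(4),np.degrees(s.x[2]).round(2),f(s.x).round(1))
q=s.x
# two-view check with the top/scene detections
rs=[]
for n in('scene','top'):
    cc=r.camera(n);TT=campose(cc)
    for m in r.mark_of(n,'label_holder'):
        p=onz(cc,TT,m['location'],0)
        if np.hypot(*(p[:2]-q[:2]))<.03: rs.append(ray(cc,TT,m['location']));print(n,p.round(3))
print(tri(rs+[ray(c,T3,(155.1,297.3))]).round(4))
E
python3 hold.py
```

```text
machine base corners [ 0.6250211  -0.06640276] [ 0.58812658 -0.34469468]
w3 front edges z.0 [array([ 0.603, -0.071]), array([ 0.577, -0.31 ])]
[ 0.5069 -0.2085  0.5439] 31.16 [-0.3 -0.1  0.7 -0.3  0.  -0.1 -1.1  0.2 -0.4  0.4  1.5 -0.1]
[ 5.069e-01 -2.085e-01  5.439e-01  2.000e-04] 31.16 [-0.3 -0.1  0.7 -0.3  0.  -0.1 -1.1  0.2 -0.4  0.4  1.5 -0.1]
[ 0.5384 -0.2298  0.2714]
```

```bash
python3 -c "
from h import *
goal([.507,-.2085,.11],211.16)"
```

```text
t 4.72 turn(tool) [-0.      0.      0.1887] shift now-axes [ 11.7 -30.1 139.7] shift goal-axes [  5.8 -31.7 139.7]
```

```bash
python3 -m jog '[[0,0,0.095,0,0,0,0.4],[0,0,0.094,0,0,0,0.4],[0,0,0,2,-8,34,0.4],[0,0,0,2,-8,35,0.4],[0,0,0,1,-8,35,0.4]]'; python3 -m jog '[[0,0,0,1,-8,35,0.4],[0,0,0,0,0,0,0.4]]'; python3 pic.py w4 label_holder;python3 -c "
from h import *
goal([.507,-.2085,.035],211.16)"
```

```text
t: 5.13
tool_pos: [0.5041, -0.2019, 0.1454]
tool_rot: [-0.843, 3.024, -0.002]
contact_force: [-0.8, 1.0, -0.4]
finger_gap: 0.0339
t: 5.3
tool_pos: [0.5025, -0.2088, 0.1037]
tool_rot: [0.836, -3.016, -0.01]
contact_force: [-1.2, -0.3, -0.8]
finger_gap: 0.0341
label_holder 0.89 [148.  406.9] [array([ 0.4491, -0.3035]), array([ 0.4814, -0.2962])]
label_holder 0.84 [209.8 278.4] [array([ 0.5083, -0.21  ]), array([ 0.5214, -0.2331])]
label_holder 0.84 [324.4 244.7] [array([ 0.4779, -0.097 ]), array([ 0.5008, -0.1569])]
t 5.4 turn(tool) [ 0.0011 -0.0024 -0.0002] shift now-axes [-0.9  0.4 75.2] shift goal-axes [-0.7  0.4 75.2]
```

View pics/w4.png

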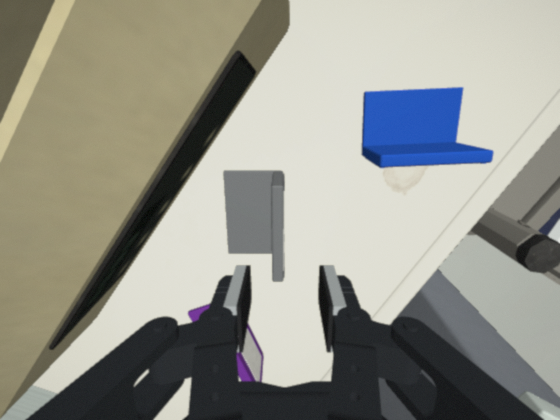

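```bash
python3 - <<'E'
from h import *
import pickle
from scipy.optimize import least_squares
o,c=pickle.load(open('w4.pkl','rb'));T=campose(c,o)
L=np.array([[.042,-.035,.005],[.042,.035,.005],[-.004,.035,.05],[.004,.035,.05]])
px=np.array([[170,224],[253,228],[280,284],[280,272]])
f=lambda q:(proj(c,T,L@R.from_euler('z',q[2]).as_matrix().T+[q[0],q[1],q[3]])-px).ravel()
s=least_squares(f,[.507,-.2085,.54,0]);print(s.x.round(4),np.degrees(s.x[2]),s.fun.round(1))
goal([s.x[0],s.x[1],.035],180+np.degrees(s.x[2]))
E
```

```text
[ 0.5075 -0.2085  0.5361 -0.0016] 30.7144422160363 [ 0.  -0.3 -0.7  0.5  0.3 -0.5  0.3  0.3]
t 5.4 turn(tool) [ 0.0011 -0.0024  0.0076] shift now-axes [-1.3  0.1 75.2] shift goal-axes [-1.1  0.2 75.2]
```

Consistent with the first fit. Descend and grip.

```bash
python3 -m jog '[[0,-0.002,0.004,-1,0,25,0.4],[0,0,0,0,0,25,0.4],[0,0,0,0,0,15,0.4],[0,0,0,0,0,10,0.4],[0,0,0,0,0,0,0.4]]'; python3 -m jog '[[0,0,0,0,0,0,0.4],[0,0,0,0,0,0,0],[0,0,0,0,0,0,0],[0,0,0,0,0,0,0],[0,0,0,0,0,0,0]]';python3 -m jog '[[0,0,0,0,0,0,0],[0,0,0,0,0,0,0],[0,0,0,0,0,0,0]]'; python3 pic.py w5; python3 -c "
from h import *
goal([.507,-.2085,.035],210.9)"
```

```text
t: 5.82
tool_pos: [0.5083, -0.2081, 0.0361]
tool_rot: [-0.838, 3.025, 0.0]
contact_force: [-0.1, 0.3, -0.2]
finger_gap: 0.0346
t: 6.23
tool_pos: [0.5091, -0.2086, 0.0375]
tool_rot: [-0.838, 3.023, -0.002]
contact_force: [-0.7, 0.3, 6.2]
finger_gap: 0.0062
t: 6.48
tool_pos: [0.5091, -0.2086, 0.0375]
tool_rot: [-0.838, 3.023, -0.002]
contact_force: [0.1, 0.7, 6.0]
finger_gap: 0.0063
t 6.53 turn(tool) [-0.0023  0.0042  0.0014] shift now-axes [1.7 1.1 2.5] shift goal-axes [1.7 1.1 2.5]
```

View pics/w5.png

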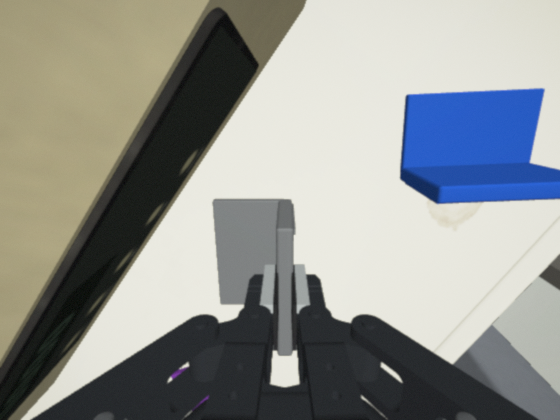

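```bash
python3 -m jog '[[0,0,0,0,0,-10,0],[0,0,0,0,0,-30,0],[0,0,0,0,0,-40,0],[0,0,0,0,0,-40,0],[0,0,0,0,0,-40,0]]'; python3 -m jog '[[0,0,0,0,0,0,0],[0,0,0,0,0,0,0]]';python3 pic.py w6; python3 - <<'E'
from h import *
goal([.507,-.2085,.2],210.9)
import pickle
for n in('scene',):
    c=r.camera(n);cv2.imwrite('pics/s6.png',c['img']);cv2.imwrite('pics/s6z.png',cv2.resize(c['img'][150:290,230:390],None,fx=4.5,fy=4.5,interpolation=2))
E
```

```text
t: 6.95
tool_pos: [0.5069, -0.2085, 0.1981]
tool_rot: [-0.837, 3.026, 0.001]
contact_force: [1.2, 0.1, -0.3]
finger_gap: 0.0062
t: 7.12
tool_pos: [0.5089, -0.2087, 0.1993]
tool_rot: [-0.835, 3.019, -0.003]
contact_force: [-1.2, -0.5, -1.8]
finger_gap: 0.0059
t 7.17 turn(tool) [-0.0007  0.0042  0.0002] shift now-axes [ 0.4  0.1 -3.2] shift goal-axes [ 0.4  0.1 -3.2]
```

View pics/w6.png

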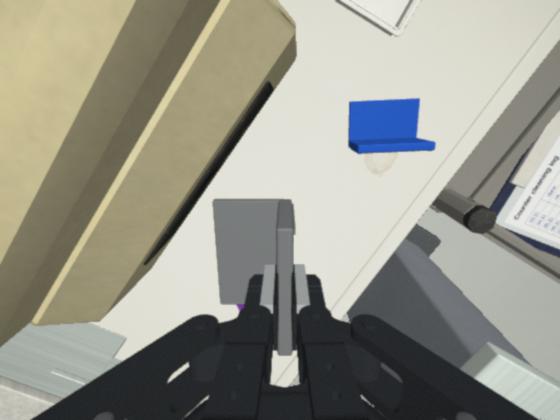

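View pics/s6z.png

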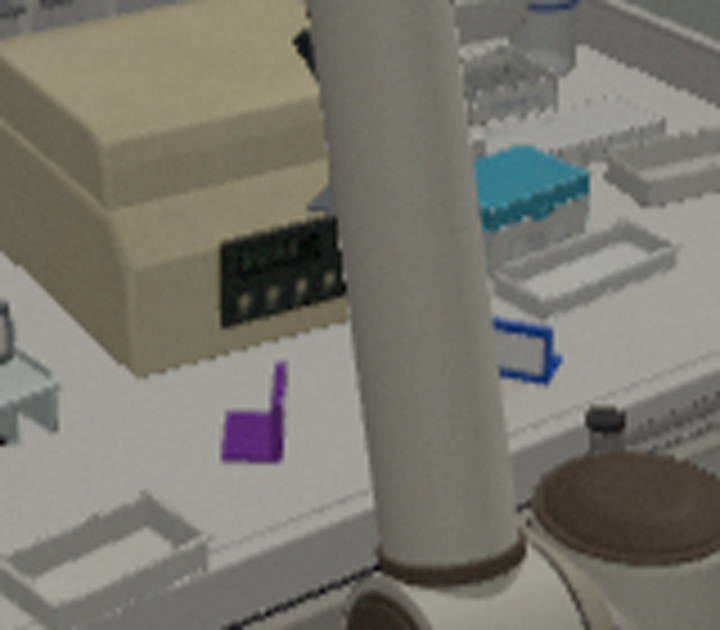

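```bash
python3 - <<'E'
import cv2
i=cv2.imread('pics/w6.png');cv2.imwrite('pics/w6z.png',cv2.resize(i[190:370,200:330],None,fx=4.4,fy=4.4*.75*1,interpolation=2))
E
```

```text
(no output)
```

View pics/w6z.png

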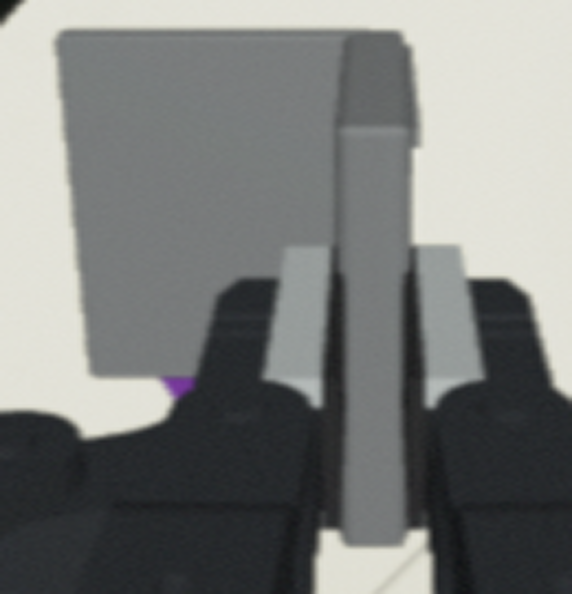

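```bash
python3 - <<'E'
from h import *
import pickle
from scipy.optimize import least_squares
o,c=pickle.load(open('w6.pkl','rb'));T=np.array(c['mount'])
L=np.array([[.042,-.035,.005],[.042,.035,.005],[.004,-.035,.05],[-.004,-.035,.05],[.004,.035,.05],[-.004,.035,.05],[-.004,-.035,0],[.004,-.035,.005]])
px=np.array([[199.7,213.6],[303.6,221.1],[228.5,277.7],[228.5,293.2],[354.5,278.4],[354.5,292.3],[200,292],[200,278.4]])
B=R.from_euler('y',180,degrees=True)
W=np.array([1,1,1,1,1,1,.4,.4])[:,None]
f=lambda q:((proj(c,T,(B*R.from_rotvec(q[3:])).apply(L)+q[:3])-px)*W).ravel()
s=least_squares(f,[0,0,.035,0,0,0]);print((s.x[:3]*1000).round(1),np.degrees(s.x[3:]).round(2),s.fun.round(1))
M=R.from_rotvec(o['tool_rot']).as_matrix();print('tool tilt',np.degrees(R.from_matrix(M).as_rotvec()),M[:,2])
E
```

```text
[ 0.1  2.1 39.5] [ 0.03  0.32 -0.04] [ 0.6 -0.1 -0.2  0.  -0.1 -1.1 -0.   1.3 -0.1 -0.9 -0.   0.6 -0.7  0.2
  0.2  0.2]
tool tilt [-47.86237685 172.98771304  -0.19029111] [ 9.19420483e-03  3.43852877e-04 -9.99957673e-01]
```

```bash
python3 -m jog '[[0,0,0.1,0,0,-2,0],[0,0,0.118,0,0,0,0],[0,0,0.118,0,0,0,0],[0,0,0.118,0,0,0,0],[0,0,0.018,0,0,0,0]]'; python3 -c "
from h import *
goal([.500,0.02,.2],183.78);goal([.5275,.1897,.18],183.78)"
```

```text
t: 7.63
tool_pos: [0.5064, -0.2083, 0.1956]
tool_rot: [0.102, -3.137, -0.003]
contact_force: [0.2, -1.1, -0.7]
finger_gap: 0.0063
t 7.63 turn(tool) [ 0.002  -0.0026 -0.001 ] shift now-axes [ -8.4 228.3  -4. ] shift goal-axes [ -8.6 228.3  -4.4]
t 7.63 turn(tool) [ 0.002  -0.0026 -0.001 ] shift now-axes [-46.9 395.8  16.3] shift goal-axes [-47.3 395.8  15.6]
```

```bash
python3 -m jog '[[0,0,0,-1,20,-2,0],[0,0,0,-1,33,0,0],[0,0,0,-1,33,0,0],[0,0,0,-1,33,0,0],[0,0,0,-1,33,0,0]]'; python3 -m jog '[[0,0,0,-2,33,0,0],[0,0,0,-2,33,0,0],[0,0,0,-8,33,0,0],[0,0,0,-8,33,0,0],[0,0,0,-8,33,0,0]]';python3 -m jog '[[0,0,0,-8,33,0,0],[0,0,0,-3,25,0,0],[0,0,0,0,0,0,0],[0,0,0,0,0,0,0]]'; python3 pic.py w7 ledge bay_clip; python3 -c "
from h import *
goal([.5275,.1897,.18],183.78)"
```

```text
t: 8.05
tool_pos: [0.5012, -0.0554, 0.1985]
tool_rot: [0.11, -3.138, -0.001]
contact_force: [0.7, 0.1, -0.1]
finger_gap: 0.0062
t: 8.47
tool_pos: [0.5181, 0.1113, 0.1989]
tool_rot: [0.111, -3.139, 0.0]
contact_force: [1.0, -0.5, -0.8]
finger_gap: 0.0058
t: 8.8
tool_pos: [0.5253, 0.1694, 0.1984]
tool_rot: [0.113, -3.138, 0.001]
contact_force: [-0.1, -0.4, -1.1]
finger_gap: 0.0062
t 8.95 turn(tool) [-0.      0.      0.0021] shift now-axes [-3.5 22.  19.4] shift goal-axes [-3.5 22.  19.4]
```

View pics/w7.png

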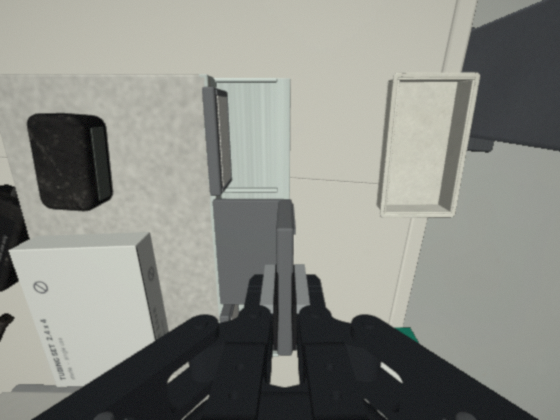

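```bash
python3 - <<'E'
from h import *
import pickle
from scipy.optimize import least_squares
v=[pickle.load(open(f'{n}.pkl','rb')) for n in('w1','w2','w7')]
i=v[2][1]['img'];cv2.imwrite('pics/w7z.png',cv2.resize(i[60:220,190:310],None,fx=4,fy=3.7,interpolation=2))
L=np.array([[-.131,-.128,.08],[-.131,.128,.08],[-.121,-.042,.088],[-.121,.042,.088]])
n_=np.nan
px=[np.array([[48,215.5],[294.5,266.8],[147.7,225.5],[227.3,243.2]]),np.array([[143.6,244.5],[354,284],[229,249.5],[298.6,263.6]]),np.array([[79,290],[n_,n_],[188,278],[n_,n_]])]
def f(q):
    W=L@R.from_euler('z',q[2]).as_matrix().T+[q[0],q[1],q[3] if len(q)>3 else 0]
    return np.nan_to_num(np.concatenate([(proj(c,campose(c,o),W)-p).ravel() for (o,c),p in zip(v,px)]))
for q0 in([.65,.19,.06],[.65,.19,.06,0]):
    s=least_squares(f,q0);q=s.x;print(q.round(4),np.degrees(q[2]).round(2),'clip',(q[:2]-.075*np.array([np.cos(q[2]),np.sin(q[2])])).round(4),s.fun.round(1))
o,c=v[2];print(c['mtx'][0,0])
T=campose(c,o);print('box edge',onz(c,T,(235,150),.137),onz(c,T,(190,212),.11))
E
```

```text
[0.6504 0.2004 0.0687] 3.94 clip [0.5756 0.1953] [-1.8  0.2  0.1  0.5 -0.6 -1.   1.6 -0.7  0.2 -1.2  0.7  0.5  1.2 -0.3
  1.   0.  -2.   1.4  0.   0.   1.9  0.3  0.   0. ]
[ 0.6508  0.2009  0.068  -0.0035] 3.9 clip [0.576  0.1958] [-0.2  0.8 -1.1  0.4 -0.4 -0.6  0.9 -0.5  0.5 -1.  -1.   0.2  0.6 -0.2
 -0.3 -0.1 -0.8  0.8  0.   0.   1.5 -0.1  0.   0. ]
317.6443385523174
box edge [0.61932359 0.17636727 0.137     ] [0.58212438 0.14829458 0.11      ]
```

View pics/w7z.png

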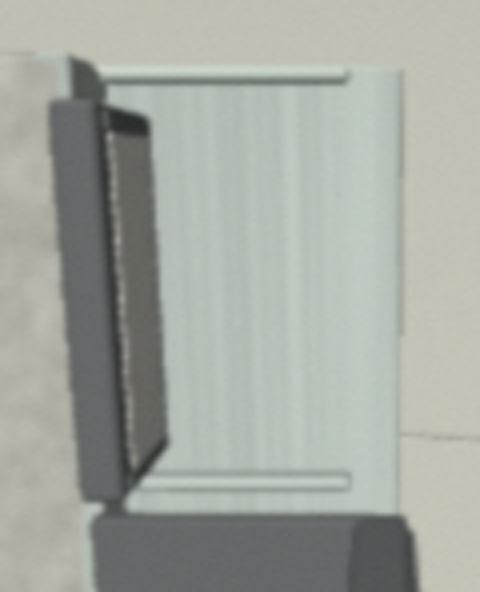

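```bash
python3 -m jog '[[0,0,0.001,-3,11,5,0],[0,0,0,-1,11,15,0],[0,0,0,0,0,20,0],[0,0,0,0,0,18,0],[0,0,0,0,0,0,0]]'; python3 -m jog '[[0,0,0,0,0,0,0],[0,0,0,0,0,0,0]]'; python3 pic.py w8; python3 -c "
from h import *
goal([.5279,.1901,.1385],183.9)
s=r.camera('scene')['img'];cv2.imwrite('pics/s8z.png',cv2.resize(s[190:300,120:270],None,fx=5,fy=5,interpolation=2))"
```

```text
t: 9.37
tool_pos: [0.5289, 0.1907, 0.141]
tool_rot: [-0.106, 3.138, 0.0]
contact_force: [-1.7, 0.3, 8.5]
finger_gap: 0.0062
t: 9.53
tool_pos: [0.5287, 0.1905, 0.1423]
tool_rot: [-0.104, 3.138, 0.002]
contact_force: [-0.3, 0.4, -0.9]
finger_gap: 0.0064
t 9.58 turn(tool) [ 0.001   0.0016 -0.0018] shift now-axes [ 0.7 -0.3  3.7] shift goal-axes [ 0.7 -0.3  3.7]
```

View pics/w8.png

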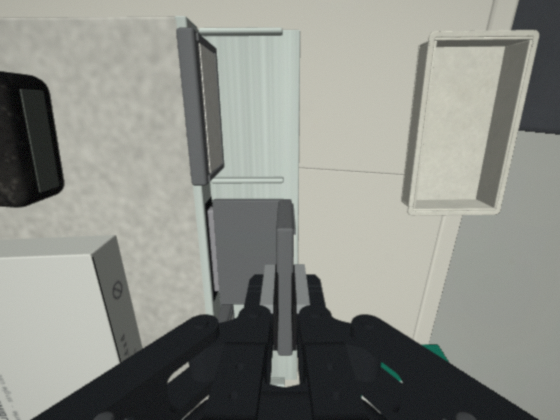

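View pics/s8z.png

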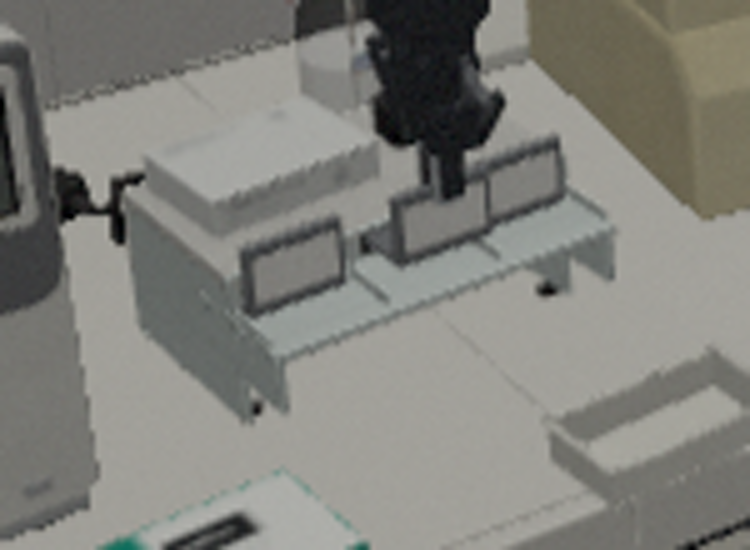

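```bash
python3 -m jog '[[0,0,0,0.5,0,6,0],[0,0,0,0,0,6,0],[0,0,0,0,0,4,0],[0,0,0,0,0,0,0]]';  python3 -m jog '[[0,0,0,0,0,2,0],[0,0,0,0,0,0,0]]';python3 -m jog '[[0,0,0,0,0,2,0],[0,0,0,0,0,0,0]]'; python3 -c "
from h import *
goal([.5279,.1901,.1175],183.9)"
```

```text
t: 9.97
tool_pos: [0.5266, 0.1905, 0.1327]
tool_rot: [-0.109, 3.138, -0.001]
contact_force: [-22.8, -1.6, 38.8]
finger_gap: 0.0063
t: 10.13
tool_pos: [0.5261, 0.1904, 0.1318]
tool_rot: [-0.109, 3.138, -0.0]
contact_force: [-24.0, -0.8, 41.5]
finger_gap: 0.0062
t: 10.3
tool_pos: [0.5254, 0.1902, 0.1304]
tool_rot: [-0.11, 3.14, -0.001]
contact_force: [-29.7, -0.5, 47.2]
finger_gap: 0.0064
t 10.3 turn(tool) [-0.0005  0.0001  0.0017] shift now-axes [-2.5 -0.3 12.9] shift goal-axes [-2.5 -0.3 12.9]
```

```bash
python3 -m jog '[[0,0,0,1,0,-12,0],[0,0,0,4,0,-8,0],[0,0,0,0,0,0,0],[0,0,0,0,0,0,0]]'; python3 pic.py w9; python3 - <<'E'
from h import *
goal([.5279,.1901,.1175],183.9)
i=cv2.imread('pics/w9.png');cv2.imwrite('pics/w9z.png',cv2.resize(i[190:370,190:320],None,fx=4.4,fy=3.3,interpolation=2))
E
```

```text
t: 10.63
tool_pos: [0.5227, 0.1903, 0.1419]
tool_rot: [-0.105, 3.138, 0.002]
contact_force: [-0.1, -0.6, -1.3]
finger_gap: 0.0062
t 10.68 turn(tool) [ 0.0004  0.0001 -0.0016] shift now-axes [-5.3 -0.3 23.5] shift goal-axes [-5.3 -0.3 23.5]
```

View pics/w9z.png

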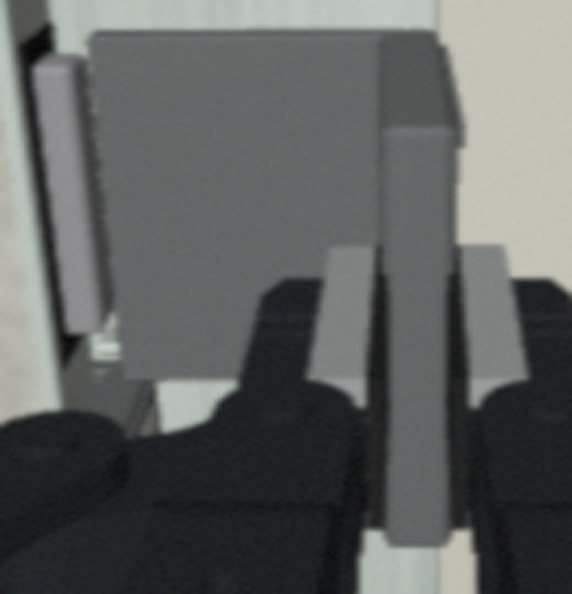

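```bash
cat > fith.py <<'E'
from h import *
import pickle,sys
from scipy.optimize import least_squares
def fit(n,px):
    o,c=pickle.load(open(n+'.pkl','rb'));T=np.array(c['mount'])
    L=np.array([[.042,-.035,.005],[.042,.035,.005],[.004,-.035,.05],[-.004,-.035,.05],[.004,.035,.05],[-.004,.035,.05],[-.004,-.035,0],[.004,-.035,.005]])
    B=R.from_euler('y',180,degrees=True);W=np.array([1,1,1,1,1,1,.4,.4])[:,None]
    f=lambda q:((proj(c,T,(B*R.from_rotvec(q[3:])).apply(L)+q[:3])-px)*W).ravel()
    s=least_squares(f,[0,0,.035,0,0,0]);q=s.x;print('t',(q[:3]*1000).round(1),np.degrees(q[3:]).round(2),s.fun.round(1))
    M=R.from_rotvec(o['tool_rot']).as_matrix()
    G=M@(B*R.from_rotvec(q[3:])).as_matrix();p=o['tool_pos']+M@q[:3]
    print('world origin',p.round(4),'yaw',np.degrees(np.arctan2(G[1,0],G[0,0])).round(2),'foot end',(p+G@[.042,0,0]).round(4),'pitch(foot dz/dx deg)',np.degrees(np.arcsin(G[2,0])).round(2),'roll',np.degrees(np.arcsin(G[2,1])).round(2))
    u=np.array([np.cos(.068),np.sin(.068)]);d=p[:2]-[.5757,.1955];print('clip frame x,y mm',(d@u*1000).round(1),((d[1]*u[0]-d[0]*u[1])*1000).round(1))
E
python3 - <<'E'
from fith import *
fit('w6',np.array([[199.7,213.6],[303.6,221.1],[228.5,277.7],[228.5,293.2],[354.5,278.4],[354.5,292.3],[200,292],[200,278.4]]))
z=lambda a:np.array([[190+y/3.3,190+x/4.4] for x,y in a])
fit('w9',z([(91,33),(128,378),(386,128),(456,128),(388,545),(449,545),(436,33),(383,36)]))
E
```

```text
t [ 0.1  2.1 39.5] [ 0.03  0.32 -0.04] [ 0.6 -0.1 -0.2  0.  -0.1 -1.1 -0.   1.3 -0.1 -0.9 -0.   0.6 -0.7  0.2
  0.2  0.2]
world origin [ 0.5081 -0.2069  0.1598] yaw 30.89 foot end [ 0.5441 -0.1854  0.16  ] pitch(foot dz/dx deg) 0.14 roll -0.22
clip frame x,y mm -94.8 -396.9
t [-1.6  2.2 38.8] [-0.15 -1.15 -0.14] [ 0.7  0.3 -0.1 -0.3  0.  -1.1 -0.   1.   0.  -0.8 -0.2  0.8 -0.8  0.5
 -0.2 -0.1]
world origin [0.5242 0.1927 0.1031] yaw 3.68 foot end [0.5661 0.1954 0.104 ] pitch(foot dz/dx deg) 1.24 roll -0.07
clip frame x,y mm -51.6 0.7
```

```bash
python3 -m jog '[[0,0.022,0,0.5,0,4,0],[0,0,0,0,0,4,0],[0,0,0,0,0,4,0],[0,0,0,0,0,0,0]]';  python3 -m jog '[[0,0,0,0,0,2,0],[0,0,0,0,0,0,0]]'; python3 -m jog '[[0,0,0,0,0,2,0],[0,0,0,0,0,0,0]]'; python3 pic.py w10
```

```text
t: 11.02
tool_pos: [0.5217, 0.1899, 0.1279]
tool_rot: [0.103, -3.116, 0.003]
contact_force: [-0.5, -0.8, -1.4]
finger_gap: 0.0062
t: 11.18
tool_pos: [0.5222, 0.1903, 0.1274]
tool_rot: [0.104, -3.118, 0.001]
contact_force: [0.5, -0.1, -0.9]
finger_gap: 0.006
t: 11.35
tool_pos: [0.5222, 0.1904, 0.1259]
tool_rot: [0.104, -3.119, -0.0]
contact_force: [-0.3, -0.0, -0.5]
finger_gap: 0.0063
```

View pics/w10.png

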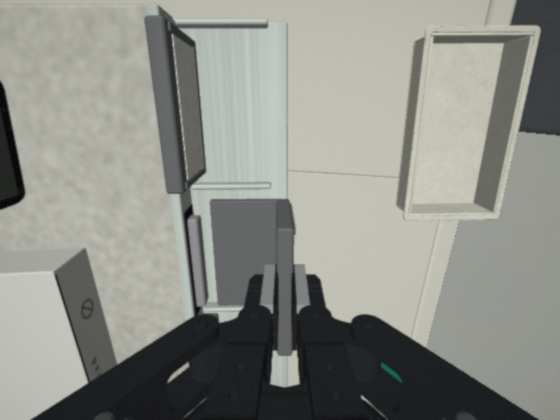

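```bash
for i in 1; do python3 -m jog '[[0,0,0,0,0,2,0],[0,0,0,0,0,1,0],[0,0,0,0,0,0,0]]'; done; python3 -m jog '[[0,0,0,0,0,2,0],[0,0,0,0,0,0,0]]'; python3 -m jog '[[0,0,0,0,0,1,0],[0,0,0,0,0,0,0]]'
```

```text
t: 11.65
tool_pos: [0.5221, 0.1904, 0.1229]
tool_rot: [0.104, -3.119, -0.0]
contact_force: [0.3, 0.0, -0.6]
finger_gap: 0.0061
t: 11.82
tool_pos: [0.5221, 0.1904, 0.1208]
tool_rot: [0.104, -3.119, -0.0]
contact_force: [0.3, -0.4, -1.4]
finger_gap: 0.0064
t: 11.98
tool_pos: [0.5222, 0.1904, 0.1199]
tool_rot: [0.104, -3.119, -0.0]
contact_force: [-0.1, 0.4, 0.2]
finger_gap: 0.0061
```

```bash
python3 -m jog '[[0,0,0,0,0,1,0],[0,0,0,0,0,0,0]]'; python3 -m jog '[[0,0,0,0,0,1,0],[0,0,0,0,0,0,0]]'
```

```text
t: 12.15
tool_pos: [0.5221, 0.1904, 0.1189]
tool_rot: [0.104, -3.119, -0.0]
contact_force: [0.4, 0.9, -0.7]
finger_gap: 0.006
t: 12.32
tool_pos: [0.5221, 0.1904, 0.1179]
tool_rot: [0.105, -3.119, -0.0]
contact_force: [-0.1, -0.0, -1.8]
finger_gap: 0.0063
```

```bash
python3 -m jog '[[0,0,0,0,0,1,0],[0,0,0,0,0,0,0]]'; python3 -m jog '[[0,0,0,0,0,1,0],[0,0,0,0,0,0,0]]'; python3 pic.py w11;python3 - <<'E'
from h import *
i=cv2.imread('pics/w11.png');cv2.imwrite('pics/w11z.png',cv2.resize(i[180:370,180:310],None,fx=4.4,fy=3.1,interpolation=2))
s=r.camera('scene')['img'];cv2.imwrite('pics/s11z.png',cv2.resize(s[215:260,170:250],None,fx=9,fy=9,interpolation=2))
E
```

```text
t: 12.48
tool_pos: [0.5224, 0.1905, 0.1173]
tool_rot: [0.105, -3.12, -0.0]
contact_force: [0.3, -0.2, 0.2]
finger_gap: 0.0061
t: 12.65
tool_pos: [0.5225, 0.1905, 0.1172]
tool_rot: [0.105, -3.121, -0.0]
contact_force: [-1.2, -0.2, 4.4]
finger_gap: 0.006
```

View pics/w11z.png

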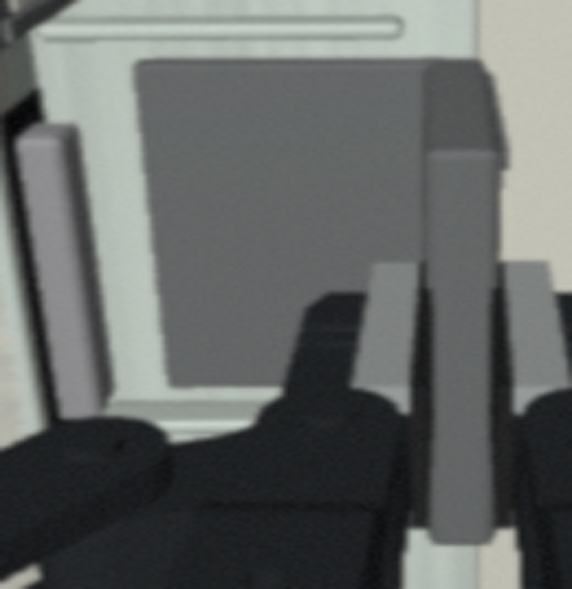

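View pics/s11z.png

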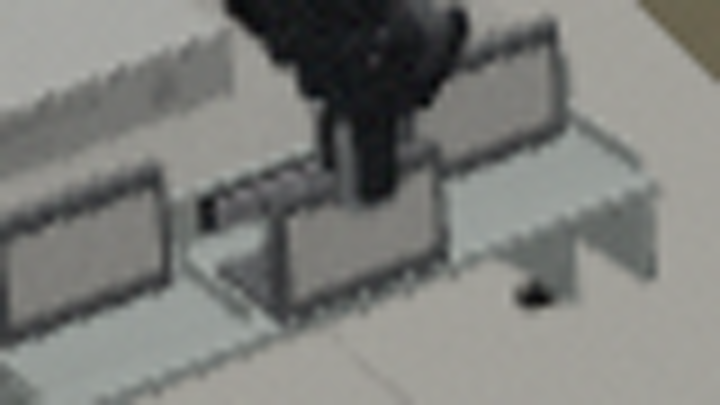

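```bash
python3 - <<'E'
from h import *
o,M=state();print(M.round(4))
u=np.array([np.cos(.068),np.sin(.068),0]);print('per mm push in tool axes',(M.T@u).round(4))
d=o['tool_pos'][:2]-[.5757,.1955];print(d@u[:2])
E
python3 -m jog '[[0,0,0,-3,0,-0.2,0],[0,0,0,-5,0,-0.2,0],[0,0,0,-5,0,-0.2,0],[0,0,0,-4,0,-0.1,0],[0,0,0,0,0,0,0]]'
```

```text
[[-9.975e-01 -6.750e-02 -1.910e-02]
 [-6.750e-02  9.977e-01 -2.000e-04]
 [ 1.900e-02  1.100e-03 -9.998e-01]]
per mm push in tool axes [-9.998e-01  5.000e-04 -1.900e-02]
-0.05337678727102961
t: 13.17
tool_pos: [0.5398, 0.1915, 0.1172]
tool_rot: [0.105, -3.12, 0.0]
contact_force: [-2.3, -0.3, 4.9]
finger_gap: 0.0062
```

```bash
python3 -m jog '[[0,0,0,-4,0,-0.1,0],[0,0,0,-5,0,-0.1,0],[0,0,0,-5,0,-0.1,0],[0,0,0,-4,0,-0.1,0],[0,0,0,0,0,0,0]]'; python3 -m jog '[[0,0,0,-2,0,0,0],[0,0,0,-2,0,0,0],[0,0,0,0,0,0,0]]'; python3 pic.py w12;python3 - <<'E'
from h import *
i=cv2.imread('pics/w12.png');cv2.imwrite('pics/w12z.png',cv2.resize(i[150:370,180:310],None,fx=4.4,fy=2.7,interpolation=2))
s=r.camera('scene')['img'];cv2.imwrite('pics/s12z.png',cv2.resize(s[215:260,170:250],None,fx=9,fy=9,interpolation=2))
E
```

```text
t: 13.58
tool_pos: [0.5577, 0.1927, 0.1173]
tool_rot: [0.105, -3.12, 0.0]
contact_force: [-2.3, -0.5, 4.8]
finger_gap: 0.0059
t: 13.83
tool_pos: [0.5612, 0.1929, 0.1173]
tool_rot: [0.105, -3.119, 0.0]
contact_force: [-2.5, -0.4, 5.9]
finger_gap: 0.0069
```

View pics/w12z.png

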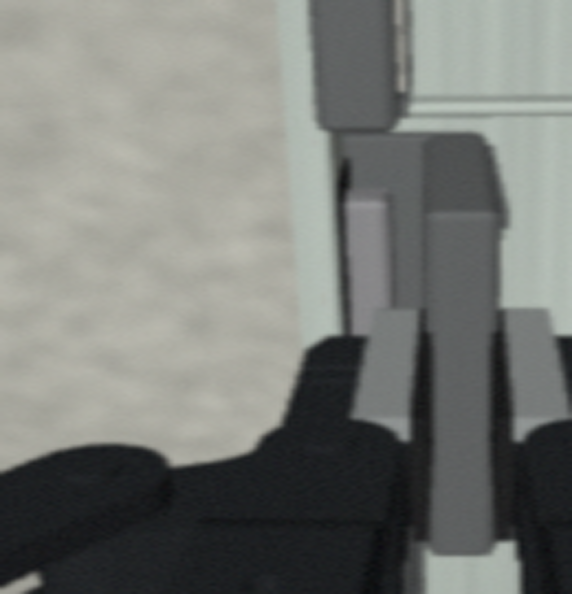

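View pics/s12z.png

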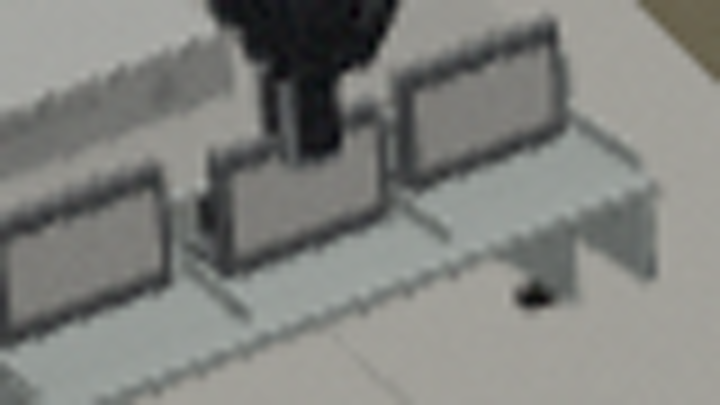

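```bash
python3 -m jog '[[0,0,0,-1.5,0,0,0],[0,0,0,-1.5,0,0,0],[0,0,0,0,0,0,0]]'; python3 -m jog '[[0,0,0,-1,0,0,0],[0,0,0,-1,0,0,0],[0,0,0,0,0,0,0]]';python3 -m jog '[[0,0,0,-1,0,0,0],[0,0,0,-1,0,0,0],[0,0,0,0,0,0,0]]'
```

```text
t: 14.18
tool_pos: [0.564, 0.193, 0.1173]
tool_rot: [0.105, -3.119, 0.001]
contact_force: [-2.4, -0.5, 6.7]
finger_gap: 0.0063
t: 14.43
tool_pos: [0.5654, 0.1931, 0.1172]
tool_rot: [0.105, -3.118, 0.001]
contact_force: [-5.1, -0.5, 8.7]
finger_gap: 0.006
t: 14.68
tool_pos: [0.5669, 0.1932, 0.1172]
tool_rot: [0.105, -3.117, 0.001]
contact_force: [-6.7, -0.1, 8.6]
finger_gap: 0.0061
```

```bash
python3 -m jog '[[0,0,0,-1,0,-0.2,0],[0,0,0,-1,0,-0.1,0],[0,0,0,0,0,0,0]]'; python3 -m jog '[[0,0,0,-1,0,0,0],[0,0,0,-1,0,0,0],[0,0,0,0,0,0,0]]';python3 -m jog '[[0,0,0,-1,0,0,0],[0,0,0,0,0,0,0]]'; python3 -m jog '[[0,0,0,-1,0,0,0],[0,0,0,0,0,0,0]]'
```

```text
t: 14.93
tool_pos: [0.5685, 0.1933, 0.1172]
tool_rot: [0.105, -3.116, 0.002]
contact_force: [-5.7, -0.2, 8.0]
finger_gap: 0.006
t: 15.18
tool_pos: [0.5701, 0.1934, 0.1172]
tool_rot: [0.105, -3.115, 0.002]
contact_force: [-8.2, 0.7, 8.6]
finger_gap: 0.0062
t: 15.35
tool_pos: [0.5709, 0.1935, 0.1172]
tool_rot: [0.105, -3.115, 0.002]
contact_force: [-8.6, 0.8, 10.2]
finger_gap: 0.0062
t: 15.52
tool_pos: [0.5712, 0.1935, 0.1173]
tool_rot: [0.105, -3.113, 0.002]
contact_force: [-9.9, 0.4, 10.8]
finger_gap: 0.0061
```

```bash
python3 -m jog '[[0,0,0,-1,0,0,0],[0,0,0,0,0,0,0]]'; python3 -m jog '[[0,0,0,-1,0,0,0],[0,0,0,0,0,0,0]]'; python3 pic.py w13;python3 - <<'E'
from h import *
i=cv2.imread('pics/w13.png');cv2.imwrite('pics/w13z.png',cv2.resize(i[150:370,180:310],None,fx=4.4,fy=2.7,interpolation=2))
s=r.camera('scene')['img'];cv2.imwrite('pics/s13z.png',cv2.resize(s[215:260,170:250],None,fx=9,fy=9,interpolation=2))
E
```

```text
t: 15.68
tool_pos: [0.5712, 0.1935, 0.1172]
tool_rot: [0.105, -3.111, 0.003]
contact_force: [-13.5, 1.7, 12.8]
finger_gap: 0.0058
t: 15.85
tool_pos: [0.5712, 0.1935, 0.1173]
tool_rot: [0.105, -3.109, 0.004]
contact_force: [-15.3, 1.6, 15.6]
finger_gap: 0.006
```

View pics/w13z.png

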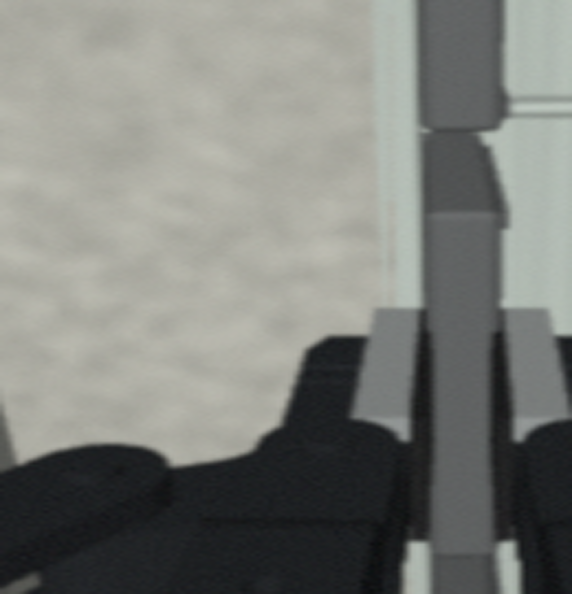

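View pics/s13z.png

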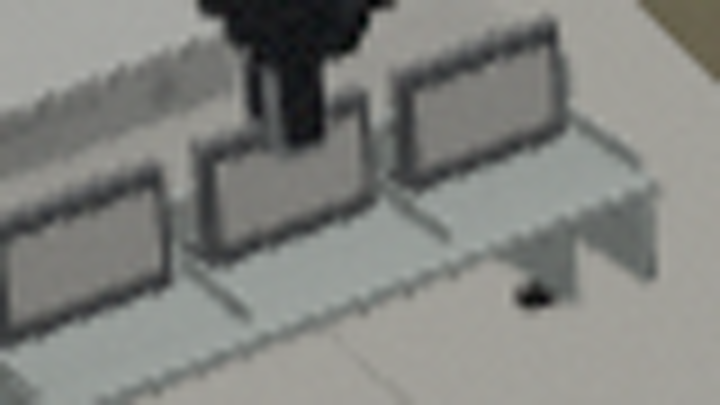

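```bash
python3 - <<'E'
from h import *
import pickle
for n in('w10','w11','w12','w13'):
    o,c=pickle.load(open(n+'.pkl','rb'));M=R.from_rotvec(o['tool_rot']).as_matrix();print(n,M[:,2].round(4),M[2].round(4),o['ft_torque'].round(2),o['contact_force'].round(1))
# holder top in the images: fit plate points
from fith import *
for n,dx in(('w11',0),('w13',0)):
    i=cv2.imread(f'pics/{n}.png')
    cv2.imwrite(f'pics/{n}p.png',cv2.resize(i[185:365,255:315],None,fx=9,fy=3.3,interpolation=2))
E
```

```text
w10 [-2.050e-02 -5.000e-04 -9.998e-01] [ 2.050e-02  9.000e-04 -9.998e-01] [-0.02 -0.03  0.02] [-0.3 -0.  -0.5]
w11 [-1.920e-02 -4.000e-04 -9.998e-01] [ 1.920e-02  9.000e-04 -9.998e-01] [-0.16  0.41 -0.  ] [-1.2 -0.2  4.4]
w12 [-0.0205 -0.001  -0.9998] [ 2.050e-02  4.000e-04 -9.998e-01] [-0.21  0.85 -0.01] [-2.5 -0.4  5.9]
w13 [-0.0305 -0.0033 -0.9995] [ 0.0306 -0.0012 -0.9995] [0.7  4.64 0.12] [-15.3   1.6  15.6]
```

View pics/w13p.png

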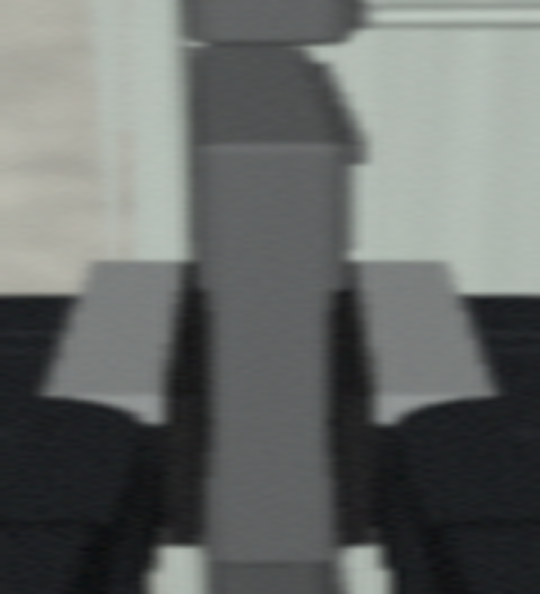

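View pics/w11p.png

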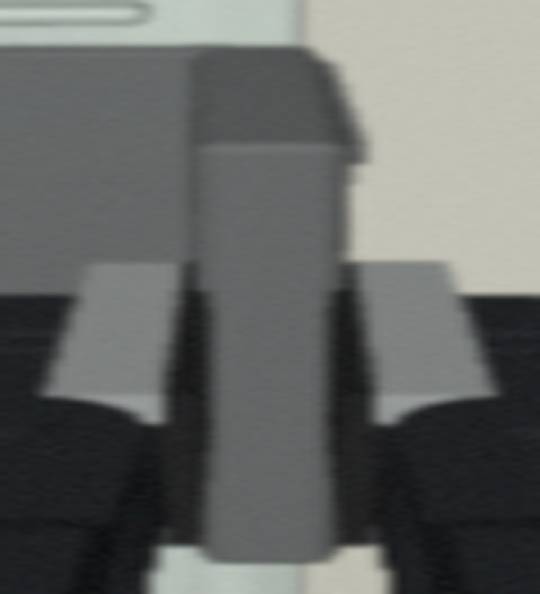

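```bash
python3 -m jog '[[0,-0.006,0,0,0,0,0],[0,-0.006,0,0,0,0,0],[0,0,0,0,0,0,0]]'; python3 -c "
from h import *
o,M=state();print(M[:,2].round(4),M[:,0].round(4),o['ft_torque'].round(2),o['contact_force'].round(1),o['tool_pos'])"
```

```text
t: 16.2
tool_pos: [0.5713, 0.1935, 0.1172]
tool_rot: [0.105, -3.122, 0.003]
contact_force: [-16.1, 2.6, 13.1]
finger_gap: 0.0061
[-0.0177 -0.0024 -0.9998] [-0.9976 -0.0674  0.0178] [0.63 4.62 0.05] [-16.1   2.6  13.1] [0.57127366 0.19347691 0.11724805]
```

```bash
python3 -m jog '[[0,0.002,0,0,0,0,0],[0,0,0,0,0,0,0],[0,0,0,0,0,0,0],[0,0,0,0,0,0,0]]'; python3 pic.py w14; python3 - <<'E'
from h import *
o,M=state();print(M[:,2].round(4),o['ft_torque'].round(2),o['contact_force'].round(1),o['tool_pos'],np.abs(o['joint_velocities']).max())
i=cv2.imread('pics/w14.png');cv2.imwrite('pics/w14z.png',cv2.resize(i[60:370,180:340],None,fx=3.4,fy=1.9,interpolation=2))
t=r.camera('top')['img'];cv2.imwrite('pics/t14.png',cv2.resize(t[140:290,130:360],None,fx=3.4,fy=3.4,interpolation=2))
E
```

```text
t: 16.53
tool_pos: [0.5713, 0.1934, 0.1172]
tool_rot: [0.105, -3.12, 0.003]
contact_force: [-14.3, 2.4, 14.0]
finger_gap: 0.0061
[-0.0202 -0.0027 -0.9998] [0.64 4.66 0.13] [-15.9   2.3  13.5] [0.57127893 0.19347445 0.11723071] 0.0017164620542539362
```

View pics/w14.png

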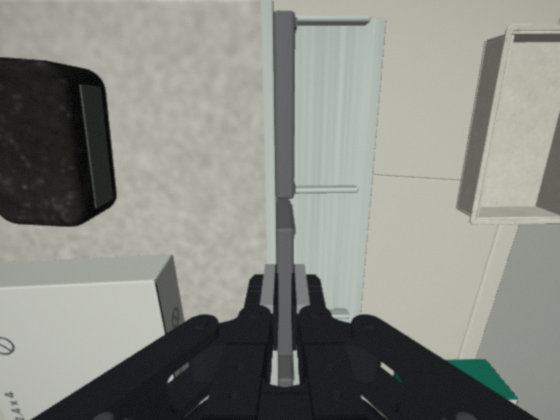

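View pics/t14.png

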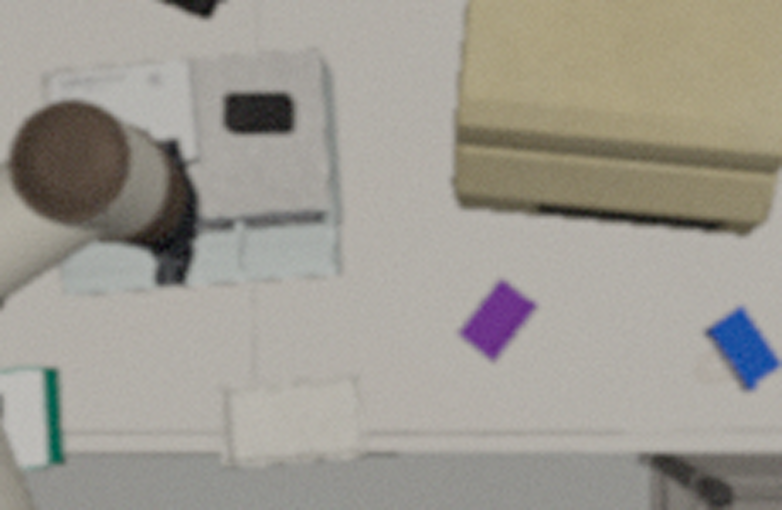

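```bash
python3 -c "
from rig import r
print(r.hand_in()); o=r.get_obs(); print(o['t'],o['tool_pos'],o['contact_force'])"
```

```text
the job is handed in; nothing more can be done
None
the job is handed in; nothing more can be done
```

The grey label holder is home in the empty middle place. I set it upright on the ledge, slid it straight back until the foot was under the lip, and handed in at about t = 16.6 s, still gripping and pressing it.

**Last checks:**
- **Position:** the tool stopped at x = 0.5713 m. Further pushing only raised the force, to about 15 N against the lip. The stop came about 6 to 7 mm after the strip first resisted, which fits a fully pressed strip. I could not read the strip's travel directly.
- **Flushness:** in the last wrist picture the plate lines up with the fixed holder beside it. Pressing had tilted the holder by about 0.6°, so I turned the tool back. The remaining tilt is an estimated 0.2° or so. It comes from the tool's angle, because the foot was out of view by then.
- **Other things:** the things that show in the last top and wrist pictures look unmoved: the boxes, reader, tray, and the purple and blue look-alikes. The arm hid part of the white box and the teal box.

**What went wrong:** on my first attempt to set it down, the foot's end caught the top of the strip, with about 30 N sideways and 47 N upward at the wrist. I lifted, moved about 4 mm further out, corrected a 1.2° tilt in the grip and set it down again. That force went through the held holder, not the gripper's body, but it was above 40 N. The gripper also read a 6 mm gap on the 8 mm plate throughout, though the grip held.

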